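# Canteen condiment carousel: clear it, turn the chilli to the diner, hold it

## Robot

A 6-joint arm with a two-finger parallel gripper is mounted at the origin on the work surface. World frame = base frame: x ahead of the robot, y to its left, z up, the work surface at z = 0. Lengths are in m, angles in rad, forces in N, time in s.
With the tool pointing down it reaches from about 0.4 to 0.825 m from the base axis. Payload 7 kg.
Tool frame: the origin (TCP) lies at the very end of the fingers, on their centre line; the grasp point (between the pads) lies 19 mm behind it (arm.pinch_z is the z of the grasp point in the tool frame, in m); z points along the fingers, y is the direction in which the jaws open and shut (so a half turn about z gives the same grasp; the last joint's range is limited). The gripper opens to 88 mm and grips with 3 to 60 N. Pads are 19 mm wide; open, the fingers measure 130 mm over their backs; the gripper's body (78 mm by 193 mm) begins 47 mm behind the grasp point.
Start: joints at [1.58, 0.359, 0.012, 0, -1.224, -0.288], TCP at [0.186, 0.649, 0.227] pointing down, gripper open.
Joint ranges: [-3.07, 3.07], [-1.43, 2.12], [-1.02, 1.25], [-3.03, 1.67], [-3.05, -0], [-3.03, 3.03]. Speed limits (rad/s): [2.39, 2.39, 3.01, 3.14, 3.14, 3.14].

## Interface

Orientations are given as [roll, pitch, yaw] about the fixed x, y, z axes, in that order (R = Rz(yaw) Ry(pitch) Rx(roll)).
In Python, from station import arm gives the robot as it stands.
- The arm moves only by the tool drive_tool, never from a script. Its argument "targets" is a list of rows, each a list of 6 numbers: the shift along the world's x, y, z in units of 0.04 m (1.0 is 0.04 m), then the turn, a rotation vector about the world's x, y, z in units of 6 degrees (1.0 is 6 degrees). In form: [[x, y, z, wx, wy, wz], ...]. A call has 1 to 5 rows; each row shifts and turns the commanded pose from where the row before left it; what a row does not reach is not made up. A row lasts 1/8 s, in which the tool goes at most 62.5 mm and 10.7 degrees, less where a joint would pass 70% of its speed; a pose out of reach is approached as far as the arm can. A call with a number of a shift or a turn outside -1 to 1 is refused whole. A call with a gripper value outside its range is refused whole. "claw" is the opening, from 0 (shut) to 1 (fully open), set as the call begins (left out, the last holds). The fingers move at their own pace and stop on an object; "newtons" is the grip in N (left out, the last holds). Time passes only in rows, so rows that do not move let the fingers close. It gives the time, the measured TCP pose, the force and the opening at its end, in the units of the state.
- arm.get_state(): the state, without advancing time (a new reading comes with each control period).
- arm.grab_frame(name): name is "scene" or "top" or "wrist"; returns (picture, depth): 384x512x3 uint8, red, green, blue; 384x512 float32, m along the optical axis (not along the pixel's ray), 0 where there is no reading.
- arm.get_calibration(name): a dict with "mtx" (3x3 intrinsics, pixels), "origin" and "rotation" of the camera in the world. Camera axes: x right, y up, looking along -z (the intrinsics and any distortion apply to the point x, -y, -z); pixel columns grow to the right and rows downward; lengths in m; the calibration is good to about 2 mm. The wrist camera is an equidistant fisheye: a pixel r from the principal point sees the ray r / f radians off the axis. A picture is of the moment at which its call begins: read the wrist's pose just before it. get_calibration takes no time and is no camera call; for the wrist camera it gives the pose at the moment of the call.
- arm.job_done(): hands the job in, once; it reports no verdict.
Trained networks look in the newest picture that a camera, given by its name, has taken for a name from the list of things; names that differ only in an ending like _2 or _b are one class to them, and where a whole thing is asked for, a point or a joint stands for the part that bears it (a point fixed in the world has none). Each returns a list of dicts, best first, with "score" (0 to 1); they miss things now and then, are a little off and sometimes report something else, mostly with a low value. They report only what shows in the picture. A call takes as long as a camera call. They do not tell look-alikes from the thing itself.
- arm.search_frame(target, camera): "point" ([x, y, z] in m, in the coordinates of the camera as it stood for that picture, good to about 4 mm: the middle of the surface that is visible of it).
- arm.cut_out(target, camera): "pixels" (384x512 bool, what is visible of it).
- arm.landmark_of(target, camera): "point" ([x, y, z] in m, in the coordinates of the camera as it stood for that picture, good to about 4 mm: a listed point, or the origin of a listed thing).
The state is a dict: "t": time; "q": joint angles; "qd": joint speeds; "joint_efforts": joint torques, N m; "eef_pos": TCP position; "ee_rot": TCP orientation; "force": force on the tool from outside, world axes, zero at the start; "moment": the same for the moment, N m; "width": finger opening in m.
Only numpy, scipy, OpenCV 4.12 (cv2) and the standard library are available. Lean on these libraries where they do the work, as an engineer would, in place of code of your own. Each camera call takes 0.05 s, during which the arm holds its last target. There are 200 camera calls.

## Task

Take the crumpled paper napkin out of the carousel's empty jar seat and drop it into the steel scrap bin, and turn the condiment carousel gently until the red-lidded chilli jar faces the diner's bowl squarely, leaving the jars standing in their seats and the other things on the table where they are. Finish with the gripper firmly closed on the carousel's carry handle, holding it still so that the diner can lift the jar out.

Things in the scene. Friction and masses are not known exactly. Their poses are not given: they have to be found in the camera images.
- foot: round black foot of the carousel, 176 mm across, stands still on the table; origin on the carousel's upright turning axis at table height; its x axis points from the turning axis straight at the diner's bowl, z up
- front (a point): where the centre of the chilli jar's underside must come: the point 90 mm from the turning axis straight towards the middle of the diner's bowl, 44 mm above the table (the board's upper face); fixed to the foot, no visible mark; axes as those of the foot
- turntable: carousel's round wooden board, 270 mm across, 14 mm thick; turns endlessly either way about the upright axis (friction some 0.04 N m), stays where left. Origin on the axis at its underside, 30 mm above the table. In its axes four jar seats lie 90 mm out: chilli jar's at +x, other jars' at +y and -y, the empty one at -x; each has a steel ring 6 mm high, 62 mm across inside, 74 mm outside
- handle (a point): middle of the carry handle's round wooden grip, 18 mm thick and 56 mm long, lying level along the turntable's y axis, on the turning axis 175 mm above the board's underside (205 mm above the table); two steel uprights 8 mm thick, 37 mm to either side, carry it; the handle is fixed to the turntable and turns with it; axes as those of the turntable
- chilli_jar: jar with a red lid and red contents, about 56 mm across and 83 mm tall, loose in a low seat ring of the carousel's board; origin at the centre of its underside, z up
- soy_jar: jar with a black lid and dark contents, about 56 mm across and 83 mm tall, loose in a low seat ring of the carousel's board; origin at the centre of its underside, z up
- sugar_jar: jar with a white lid and pale contents, about 56 mm across and 83 mm tall, loose in a low seat ring of the carousel's board; origin at the centre of its underside, z up
- napkin: crumpled white paper napkin, a stiff lumpy ball about 50 to 62 mm across, 15 g, lying in the empty seat of the board; origin at its middle, about 30 mm above the board's upper face; may be gripped in any direction
- bin: round open steel scrap bin, standing loose on the table: 160 mm across and 120 mm tall, wall 4 mm; origin at the centre of its underside, z up
- bin_in (a point): centre of the bin's inner floor, z up
- bowl: the diner's white bowl with a spoon in it, 136 mm across and 62 mm tall (the spoon stands up to 100 mm), on the far side of the carousel; origin at the centre of its underside; leave alone
- tumbler: orange tumbler, 68 mm across and 90 mm tall, beyond the bin; origin at the centre of its underside; leave alone
- dispenser: aluminium napkin dispenser, 85 by 75 by 80 mm tall (tissue up to 100 mm), beyond the bin; origin at the centre of its underside; leave alone
Things that resemble listed ones, but are neither listed nor needed, are in the scene too. Leave any yellow look-alike of the napkin alone. What is shaped like the sugar_jar but blue is not meant.

How it is judged:
By the outcome, as a careful person would: the job done as asked, in the order asked, and still so for the second after the job is handed in, while the arm keeps its last pose, push and grip.
It also fails if it takes over 72 s, if anything falls off the work surface, if the arm or the gripper's body presses on something with over 40 N, if the wrist force passes 120 N, or if a joint passes its speed limit or range.

## Working session

There is one attempt and no reset: what is moved stays moved. The work goes in short steps, Python scripts to look and compute and a tool call to move; the robot and the scene stay as the last step left them, time stands still between calls to the robot, and variables do not carry over. Pictures are saved under pics/ and viewed, about 8 in all and at most 12, crops included, and the job is handed in when it is done.

Besides the shell and the picture viewer there is one more tool, called after "Call:" as name(argument=value, ...) on one line, values as JSON. drive_tool: Moves the arm, as the interface text tells. Shifts and turns lie within -1 to 1; 1 stands for 0.04 m of shift or 6 degrees of turn. Its arguments: {"type":"object","properties":{"targets":{"type":"array"},"claw":{"type":"number"},"newtons":{"type":"number"}},"required":["targets"]}

```bash
mkdir -p pics; ls; cat > h.py <<'E'
import numpy as np, cv2
from station import arm
def w(cam,p,c=None):
    c=c or arm.get_calibration(cam); return np.array(c["rotation"])@np.array(p)+np.array(c["origin"])
def shot(cam,name):
    c=arm.get_calibration(cam); im,d=arm.grab_frame(cam); cv2.imwrite(f"pics/{name}.png",im[:,:,::-1]); return im,d,c
def cloud(d,c,mask=None):
    K=np.array(c["mtx"]); v,u=np.nonzero((d>0) if mask is None else (mask&(d>0))); z=d[v,u]
    P=np.stack([(u-K[0,2])/K[0,0]*z,-(v-K[1,2])/K[1,1]*z,-z],1)
    return P@np.array(c["rotation"]).T+np.array(c["origin"]),(v,u)
E
python3 - <<'E'
from h import *
s=arm.get_state(); print(s["t"],s["eef_pos"],s["ee_rot"],arm.pinch_z)
for cam in("scene","top"):
    im,d,c=shot(cam,cam+"0")
    print(cam,np.round(c["origin"],3),d.min(),d.max(),[k for k in c])
    for n in["foot","front","turntable","handle","chilli_jar","soy_jar","sugar_jar","napkin","bin","bowl","tumbler","dispenser"]:
        print(n,[(round(r["score"],2),np.round(w(cam,r["point"],c),3).tolist()) for r in arm.landmark_of(n,cam)[:3]])
a=cv2.imread("pics/scene0.png");b=cv2.imread("pics/top0.png")
cv2.imwrite("pics/both0.png",cv2.resize(np.vstack([a,b]),(450,600) if 0 else (400,600)))
E
```

```text
pics
0.0 [0.18565427 0.64843376 0.22562261] [ 3.13989798e+00 -1.98303798e-04 -2.78865005e-01] -0.0188
scene [ 1.121 -0.558  0.737] 0.0 3.8564951 ['mtx', 'origin', 'rotation']
foot []
front [(0.43, [0.387, -1.293, 0.003])]
turntable [(0.95, [0.149, -1.531, -0.235])]
handle [(0.75, [0.249, -1.431, -0.135])]
chilli_jar [(0.85, [0.062, -1.617, -0.322])]
soy_jar [(0.75, [0.19, -1.489, -0.194])]
sugar_jar [(0.97, [0.118, -1.562, -0.266]), (0.82, [0.105, -1.574, -0.279]), (0.52, [0.242, -1.437, -0.142])]
napkin [(0.92, [0.267, -1.412, -0.117]), (0.82, [0.398, -1.281, 0.014])]
bin [(0.71, [0.244, -1.435, -0.14]), (0.48, [0.121, -1.558, -0.263])]
bowl [(0.95, [0.392, -1.288, 0.008])]
tumbler [(0.89, [0.438, -1.242, 0.054]), (0.71, [0.241, -1.438, -0.143])]
dispenser [(0.81, [0.404, -1.276, 0.02])]
top [ 0.539 -0.094  1.09 ] 0.0 1.9069394 ['mtx', 'origin', 'rotation']
foot []
front [(0.47, [2.129, 1.496, 2.68])]
turntable [(0.7, [2.184, 1.552, 2.736])]
handle [(0.68, [1.917, 1.285, 2.469]), (0.43, [2.129, 1.497, 2.681])]
chilli_jar [(0.62, [2.222, 1.59, 2.774]), (0.57, [2.149, 1.516, 2.7])]
soy_jar [(0.63, [2.159, 1.527, 2.711]), (0.4, [1.909, 1.277, 2.461])]
sugar_jar [(0.92, [2.172, 1.539, 2.723]), (0.61, [2.257, 1.624, 2.808])]
napkin [(0.8, [2.225, 1.593, 2.777]), (0.67, [2.124, 1.492, 2.676])]
bin [(0.86, [2.195, 1.562, 2.746])]
bowl [(0.4, [1.913, 1.28, 2.464])]
tumbler [(0.97, [2.21, 1.578, 2.762])]
dispenser [(0.93, [2.215, 1.583, 2.767])]
```

View pics/top0.png

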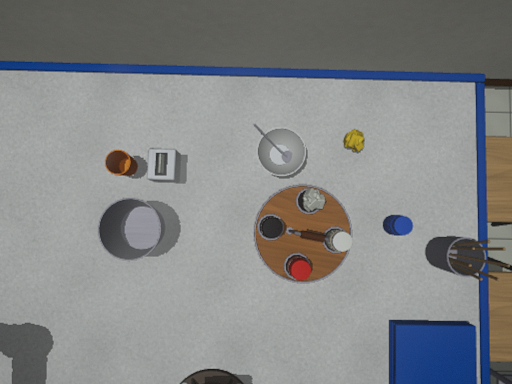

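View pics/scene0.png

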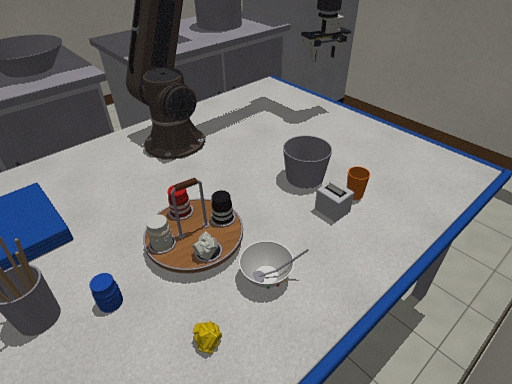

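```bash
cat >> h.py <<'E'
from scipy.spatial.transform import Rotation as Ro
def fix(c):
    c=dict(c); r=np.array(c["rotation"]); 
    if r.size==3: c["rotation"]=Ro.from_euler("xyz",r).as_matrix()
    elif r.size==4: c["rotation"]=Ro.from_quat(r).as_matrix()
    return c
def w(cam,p,c): return np.array(fix(c)["rotation"])@np.array(p)+np.array(c["origin"])
E
python3 - <<'E'
from h import *
for cam in("scene","top"):
    print(arm.get_calibration(cam)["rotation"])
    im,d,c=shot(cam,cam+"1")
    P,(v,u)=cloud(d,fix(c)); t=abs(P[:,2])<.01; print("table z",np.median(P[t,2]),t.sum())
    for n in["front","turntable","handle","chilli_jar","soy_jar","sugar_jar","napkin","bin","bowl"]:
        print(n,[(round(r["score"],2),np.round(w(cam,r["point"],c),3).tolist()) for r in arm.landmark_of(n,cam)[:2]])
    if cam=="top":
        hsv=cv2.cvtColor(im,cv2.COLOR_RGB2HSV)[v,u]
        # red lid
        m=(P[:,2]>.11)&(P[:,2]<.14)
        for n,mm in dict(red=((hsv[:,0]<8)|(hsv[:,0]>172))&(hsv[:,1]>150)&m,).items(): print(n,np.median(P[mm],0),mm.sum())
        for n,(lo,hi) in dict(lids=(.115,.135),board=(.04,.05),handle=(.19,.225),bowl=(.05,.07)).items():
            mm=np.zeros(d.shape,np.uint8);k=(P[:,2]>lo)&(P[:,2]<hi);mm[v[k],u[k]]=1
            N,L,S,C=cv2.connectedComponentsWithStats(mm)
            for i in range(1,N):
                if S[i,4]>40:
                    Q=P[k][L[v[k],u[k]]==i][:,:2].astype(np.float32); (cc,r)=cv2.minEnclosingCircle(Q)
                    print(n,np.round(cc,3),"r",round(r,3),np.round(C[i]),S[i,4])
E
```

```text
[0.88086162 0.00362536 0.83415181]
table z 0.000259786978431098 91526
front []
turntable [(0.69, [0.501, 0.208, 0.004]), (0.58, [0.496, -0.239, 0.027])]
handle [(0.67, [0.5, -0.241, 0.203])]
chilli_jar [(0.79, [0.408, -0.222, 0.042])]
soy_jar [(0.73, [0.509, -0.149, 0.044])]
sugar_jar [(0.97, [0.48, -0.327, 0.044]), (0.75, [0.523, -0.499, -0.002])]
napkin [(0.97, [0.757, -0.388, 0.033]), (0.81, [0.59, -0.263, 0.072])]
bin [(0.58, [0.503, 0.208, 0.001])]
bowl [(0.69, [0.722, -0.174, 0.005])]
[ 0.06704553 -0.01289102 -1.54838312]
table z -2.569286305709184e-06 132224
front []
turntable [(0.73, [0.497, -0.24, 0.03])]
handle [(0.98, [0.496, -0.241, 0.2])]
chilli_jar [(0.72, [0.412, -0.224, 0.044])]
soy_jar [(0.93, [0.512, -0.154, 0.044])]
sugar_jar [(0.96, [0.524, -0.497, -0.0]), (0.65, [0.48, -0.329, 0.043])]
napkin [(0.7, [0.767, -0.381, 0.031])]
bin [(0.65, [0.501, 0.208, 0.0]), (0.42, [0.503, 0.206, 0.005])]
bowl [(0.93, [0.721, -0.173, -0.001])]
red [ 0.40915885 -0.22382271  0.12702327] 329
lids [0.501 0.208] r 0.08 [127. 229.] 374
lids [ 0.513 -0.152] r 0.025 [272. 228.] 316
lids [
[... 274 characters left out ...]
 -0.384] r 0.03 [354. 142.] 113
board [ 0.709 -0.156] r 0.054 [266. 158.] 67
board [ 0.497 -0.241] r 0.135 [301. 233.] 5387
board [0.533 0.255] r 0.033 [119. 215.] 41
board [ 0.449 -0.614] r 0.038 [434. 254.] 48
board [ 0.187 -0.601] r 0.13 [436. 353.] 2191
board [ 0.124 -0.496] r 0.019 [397. 376.] 46
handle [ 0.498 -0.241] r 0.041 [312. 236.] 225
bowl [ 0.72  -0.176] r 0.068 [282. 149.] 476
bowl [ 0.766 -0.386] r 0.021 [357. 138.] 92
bowl [0.672 0.119] r 0.043 [176. 169.] 48
bowl [0.674 0.255] r 0.032 [120. 162.] 126
bowl [0.5   0.211] r 0.07 [120. 230.] 252
bowl [ 0.525 -0.5  ] r 0.027 [393. 225.] 82
bowl [ 0.453 -0.625] r 0.044 [437. 251.] 102
bowl [ 0.182 -0.6  ] r 0.128 [435. 355.] 2426
```

Call:
drive_tool(targets=[[1, -0.6, 0.5, 0, 0, 0], [1, -0.6, 0.5, 0, 0, 0.5], [1, -0.6, 0.5, 0, 0, 0.5], [1, -0.6, 0.5, 0, 0, 0], [1, -0.6, 0, 0, 0, 0]], claw=1)

```text
t: 2.92
eef_pos: [0.3874, 0.5287, 0.3089]
ee_rot: [-3.138, -0.001, -0.174]
force: [0.3, 0.0, -0.2]
width: 0.0879
```

Call:
drive_tool(targets=[[1, -0.6, 0, 0, 0, 0], [1, -0.6, 0, 0, 0, 0], [1, -0.6, 0, 0, 0, 0], [1, -0.6, 0, 0, 0, 0], [1, -0.6, 0, 0, 0, 0]])

```text
t: 3.55
eef_pos: [0.587, 0.408, 0.3066]
ee_rot: [-3.141, -0.0, -0.174]
force: [0.6, 0.7, -0.8]
width: 0.0878
```

Call:
drive_tool(targets=[[0, -1, 0, 0, 0, 0], [0, -1, 0, 0, 0, 0], [0, -1, 0, 0, 0, 0], [0, -1, 0, 0, 0, 0], [0, -1, 0, 0, 0, 0]])

```text
t: 4.18
eef_pos: [0.5856, 0.2076, 0.3067]
ee_rot: [-3.141, -0.0, -0.174]
force: [0.5, 0.1, 0.4]
width: 0.0876
```

Call:
drive_tool(targets=[[0, -1, 0, 0, 0, 0], [0, -1, 0, 0, 0, 0], [0, -1, 0, 0, 0, 0], [0, -1, 0, 0, 0, 0], [0, -1, 0, 0, 0, 0]])

```text
t: 4.8
eef_pos: [0.5856, 0.0076, 0.3068]
ee_rot: [-3.141, -0.0, -0.174]
force: [0.9, 0.5, -0.7]
width: 0.0877
```

Call:
drive_tool(targets=[[0, -1, 0, 0, 0, 0], [0, -1, 0, 0, 0, 0], [0, -1, 0, 0, 0, 0], [0, -1, 0, 0, 0, 0], [0, -0.6, 0, 0, 0, 0]])

```text
t: 5.42
eef_pos: [0.5855, -0.1768, 0.3066]
ee_rot: [3.142, 0.0, -0.175]
force: [0.7, 1.0, -0.0]
width: 0.0878
```

Call:
drive_tool(targets=[[0, -1, 0, 0, 0, 0], [0, -1, 0, 0, 0, 0], [0, 0, 0, 0, 0, 0]])

```text
t: 5.8
eef_pos: [0.5853, -0.2574, 0.306]
ee_rot: [3.141, 0.001, -0.177]
force: [0.3, 0.1, 0.1]
width: 0.0876
```

```bash
python3 - <<'E'
from h import *
s=arm.get_state(); print(s["t"],s["q"],s["eef_pos"],s["ee_rot"])
im,d,c=shot("wrist","w1"); 
for n in["napkin","handle","turntable"]:
    print(n,[(round(r["score"],2),np.round(w("wrist",r["point"],c),3).tolist()) for r in arm.landmark_of(n,"wrist")[:2]])
im,d,c=shot("scene","s2")
for r in arm.cut_out("napkin","scene")[:2]:
    P,_=cloud(d,fix(c),r["pixels"]); print(len(P),P.min(0),P.max(0),np.median(P,0))
E
```

```text
5.8 [-1.09555793e-01  2.63435482e-01  5.56434056e-02  2.76263013e-04
 -1.36386216e+00  1.50325960e+00] [ 0.5853312  -0.25744386  0.30601578] [ 3.14126505e+00  8.37722240e-04 -1.77035777e-01]
napkin [(0.87, [0.762, -0.387, 0.029]), (0.85, [0.585, -0.264, 0.075])]
handle [(0.58, [0.498, -0.241, 0.202])]
turntable [(0.94, [0.501, -0.24, 0.03])]
687 [ 0.70980721 -0.41433454 -0.00170762] [ 0.7897753  -0.35114789  0.05596136] [ 0.77032803 -0.39248447  0.04258405]
440 [ 0.56134973 -0.29095895  0.0444326 ] [ 0.61838226 -0.23792312  0.10467741] [ 0.60152782 -0.26831804  0.09015359]
```

View pics/w1.png

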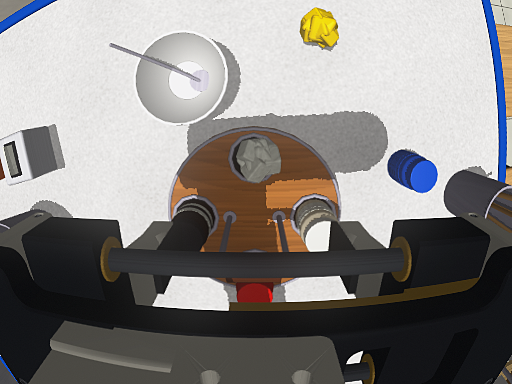

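Call:
drive_tool(targets=[[0.04, -0.1, -1, 0, 0, 0.05], [0, 0, -1, 0, 0, 0], [0, 0, -1, 0, 0, 0], [0, 0, -1, 0, 0, 0], [0, 0, -0.8, 0, 0, 0]])

```text
t: 6.72
eef_pos: [0.5872, -0.2581, 0.1132]
ee_rot: [-3.142, 0.001, -0.168]
force: [0.5, -0.2, -0.2]
width: 0.0876
```

Call:
drive_tool(targets=[[0, 0, -0.5, 0, 0, 0], [0, 0, -0.5, 0, 0, 0], [0, 0, -0.35, 0, 0, 0], [0, 0, 0, 0, 0, 0]])

```text
t: 7.22
eef_pos: [0.5869, -0.2585, 0.0597]
ee_rot: [3.142, 0.002, -0.168]
force: [-0.2, -0.4, 0.2]
width: 0.0876
```

Call:
drive_tool(targets=[[0, 0, 0, 0, 0, 0], [0, 0, 0, 0, 0, 0], [0, 0, 0, 0, 0, 0], [0, 0, 0, 0, 0, 0], [0, 0, 0, 0, 0, 0]], claw=0, newtons=8)

```text
t: 7.85
eef_pos: [0.5876, -0.2592, 0.061]
ee_rot: [3.141, -0.001, -0.169]
force: [-0.4, -0.2, 1.8]
width: 0.0616
```

Call:
drive_tool(targets=[[0, 0, 0, 0, 0, 0], [0, 0, 0, 0, 0, 0], [0, 0, 0, 0, 0, 0], [0, 0, 0, 0, 0, 0]])

```text
t: 8.35
eef_pos: [0.5876, -0.2592, 0.0608]
ee_rot: [3.141, -0.0, -0.169]
force: [-0.6, -0.3, 5.1]
width: 0.0615
```

Call:
drive_tool(targets=[[0, 0, 0.3, 0, 0, 0], [0, 0, 0.5, 0, 0, 0], [0, 0, 0.8, 0, 0, 0], [0, 0, 1, 0, 0, 0], [0, 0, 1, 0, 0, 0]], newtons=12)

```text
t: 8.98
eef_pos: [0.5868, -0.2589, 0.2059]
ee_rot: [-3.141, 0.001, -0.169]
force: [0.5, 0.3, 0.4]
width: 0.0607
```

Call:
drive_tool(targets=[[0, 0, 1, 0, 0, 0], [0, 0, 1, 0, 0, 0], [0, 0, 0.5, 0, 0, 0], [0, 0, 0, 0, 0, 0]])

```text
t: 9.48
eef_pos: [0.5877, -0.2591, 0.3066]
ee_rot: [-3.141, -0.003, -0.169]
force: [0.2, 0.2, 0.6]
width: 0.0613
```

```bash
python3 - <<'E'
from h import *
s=arm.get_state(); print(s["t"],s["eef_pos"],s["width"],s["force"])
im,d,c=shot("wrist","w2"); 
for n in["napkin","handle","chilli_jar","soy_jar","sugar_jar"]:
    print(n,[(round(r["score"],2),np.round(w("wrist",r["point"],c),3).tolist()) for r in arm.landmark_of(n,"wrist")[:3]])
E
```

```text
9.475 [ 0.58773636 -0.25910476  0.30660853] 0.06127920015171637 [0.20534131 0.20414856 0.56702175]
napkin [(0.76, [0.764, -0.385, 0.029]), (0.74, [0.585, -0.265, 0.318])]
handle []
chilli_jar []
soy_jar [(0.72, [0.516, -0.154, 0.044])]
sugar_jar [(0.94, [0.482, -0.329, 0.041]), (0.71, [0.523, -0.499, -0.002])]
```

Call:
drive_tool(targets=[[-0.1, 0.7, 0, 0, 0, 0], [-0.2, 1, 0, 0, 0, 0], [-0.2, 1, 0, 0, 0, 0], [-0.2, 1, 0, 0, 0, 0], [-0.2, 1, 0, 0, 0, 0]])

```text
t: 10.4
eef_pos: [0.5508, -0.0699, 0.3039]
ee_rot: [3.141, 0.001, -0.169]
force: [0.8, -0.4, 0.8]
width: 0.0615
```

Call:
drive_tool(targets=[[-0.2, 1, 0, 0, 0, 0], [-0.2, 1, 0, 0, 0, 0], [-0.2, 1, 0, 0, 0, 0], [-0.2, 1, 0, 0, 0, 0], [-0.2, 1, 0, 0, 0, 0]])

```text
t: 11.02
eef_pos: [0.5107, 0.1301, 0.3041]
ee_rot: [3.141, 0.001, -0.169]
force: [1.2, -0.8, 0.6]
width: 0.0611
```

Call:
drive_tool(targets=[[-0.2, 1, 0, 0, 0, 0], [-0.17, 0.7, 0, 0, 0, 0], [0, 0.28, -0.6, 0, 0, 0], [0, 0, -1, 0, 0, 0], [0, 0, -1, 0, 0, 0]])

```text
t: 11.65
eef_pos: [0.4962, 0.2083, 0.1991]
ee_rot: [3.141, 0.0, -0.168]
force: [0.4, -0.3, -0.5]
width: 0.0609
```

Call:
drive_tool(targets=[[0, 0, -1, 0, 0, 0], [0, 0, -0.6, 0, 0, 0], [0, 0, -0.3, 0, 0, 0], [0, 0, 0, 0, 0, 0]])

```text
t: 12.15
eef_pos: [0.4964, 0.2079, 0.124]
ee_rot: [3.14, 0.001, -0.169]
force: [-0.7, 0.3, -0.2]
width: 0.0607
```

Call:
drive_tool(targets=[[0.1, 0, 0, 0, 0, 0], [0, 0, 0, 0, 0, 0], [0, 0, 0, 0, 0, 0], [0, 0, 0, 0, 0, 0], [0, 0, 0, 0, 0, 0]], claw=0.95)

```text
t: 12.78
eef_pos: [0.5006, 0.2081, 0.1247]
ee_rot: [-3.141, -0.0, -0.169]
force: [0.2, 0.5, -0.9]
width: 0.083
```

Call:
drive_tool(targets=[[0, 0, 0.8, 0, 0, 0], [0, 0, 1, 0, 0, 0], [0, 0, 1, 0, 0, 0], [0, 0, 1, 0, 0, 0], [0, 0, 1, 0, 0, 0]])

```text
t: 13.4
eef_pos: [0.5003, 0.208, 0.318]
ee_rot: [-3.141, -0.0, -0.169]
force: [0.4, 1.4, -0.1]
width: 0.0836
```

Call:
drive_tool(targets=[[0, -1, 0, 0, 0, -1], [0, -1, 0, 0, 0, -1], [0, -1, 0, 0, 0, -1], [0, -1, 0, 0, 0, -1], [0, -1, 0, 0, 0, -1]])

```text
t: 14.02
eef_pos: [0.5003, 0.0069, 0.3167]
ee_rot: [-3.141, -0.0, -0.696]
force: [0.2, 0.2, 0.0]
width: 0.0835
```

```bash
python3 - <<'E'
from h import *
s=arm.get_state(); print(s["t"],s["q"],s["eef_pos"],s["width"])
im,d,c=shot("wrist","w3")
for n in["napkin","bin"]:
    print(n,[(round(r["score"],2),np.round(w("wrist",r["point"],c),3).tolist()) for r in arm.landmark_of(n,"wrist")[:3]])
im,d,c=shot("top","t3")
for n in["napkin","bin","handle","chilli_jar","soy_jar","sugar_jar","turntable","bowl"]:
    print(n,[(round(r["score"],2),np.round(w("top",r["point"],c),3).tolist()) for r in arm.landmark_of(n,"top")[:3]])
E
```

```text
14.025 [ 4.07139929e-01  1.75708116e-02 -2.12127131e-01 -1.24732301e-05
 -1.34076474e+00  4.68085283e-01] [0.50029237 0.00687465 0.3167098 ] 0.0835349511062517
napkin []
bin [(0.82, [0.497, 0.21, 0.002])]
napkin [(0.67, [0.764, -0.383, 0.031])]
bin [(0.48, [0.68, 0.263, -0.002]), (0.22, [0.496, -0.245, 0.028])]
handle [(0.62, [0.498, -0.238, 0.203])]
chilli_jar [(0.66, [0.41, -0.225, 0.043])]
soy_jar [(0.93, [0.514, -0.152, 0.043])]
sugar_jar [(0.84, [0.479, -0.331, 0.041]), (0.82, [0.526, -0.496, -0.002]), (0.24, [0.721, -0.175, -0.001])]
turntable [(0.72, [0.498, -0.243, 0.03])]
bowl [(0.84, [0.722, -0.172, 0.0])]
```

View pics/t3.png

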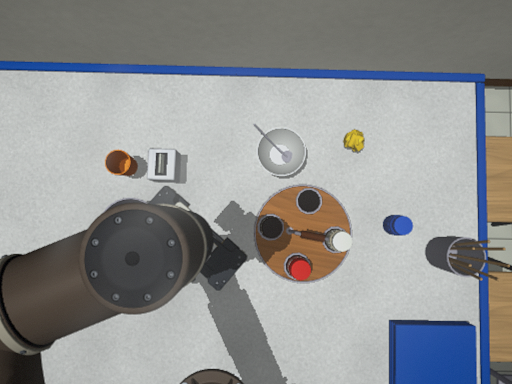

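Call:
drive_tool(targets=[[0, -0.8, 0, 0, 0, -1], [0, -0.8, 0, 0, 0, -1], [0, -0.8, 0, 0, 0, -1], [0, -0.8, 0, 0, 0, -1], [0, -0.8, 0, 0, 0, -1]])

```text
t: 15.25
eef_pos: [0.5006, -0.1526, 0.3166]
ee_rot: [-3.142, -0.0, -1.219]
force: [0.4, -0.0, -0.4]
width: 0.0833
```

Call:
drive_tool(targets=[[0, -0.8, 0, 0, 0, -1], [0, -0.8, 0, 0, 0, -1], [0, -0.6, 0, 0, 0, -1], [0, 0, 0, 0, 0, -1], [0, 0, 0, 0, 0, -1]])

```text
t: 15.88
eef_pos: [0.5006, -0.2401, 0.3163]
ee_rot: [3.141, -0.0, -1.743]
force: [-0.0, -0.2, 0.3]
width: 0.0834
```

```bash
python3 - <<'E'
from h import *
arm.get_state()
s=arm.get_state(); print(s["t"],s["q"],s["eef_pos"],s["ee_rot"])
im,d,c=shot("scene","s4"); r=arm.cut_out("handle","scene")
ims=cv2.imread("pics/s4.png"); print(len(r))
im2,d2,c2=shot("wrist","w4")
for n in["handle","soy_jar","sugar_jar","turntable"]:
    print(n,[(round(r["score"],2),np.round(w("wrist",r["point"],c2),3).tolist()) for r in arm.landmark_of(n,"wrist")[:2]])
P,_=cloud(d,fix(c)); k=(P[:,2]>.19)&(P[:,2]<.215)&(np.hypot(P[:,0]-.498,P[:,1]+.241)<.045); Q=P[k]
print(k.sum(),Q.mean(0),Q.min(0),Q.max(0)); vv=np.linalg.svd(Q[:,:2]-Q[:,:2].mean(0))[2][0]; print(np.degrees(np.arctan2(vv[1],vv[0])))
im3,d3,c3=shot("top","t4")
bp=[w("top",r["point"],c3) for r in arm.landmark_of("bin","top")[:1]]; print(bp)
P,(v,u)=cloud(d3,fix(c3)); k=(np.hypot(P[:,0]-.499,P[:,1]-.209)<.07); print("in bin z",np.percentile(P[k,2],[1,25,50,75,99]))
t=cv2.imread("pics/t4.png")[180:280,80:180]; cv2.imwrite("pics/c4.png",np.hstack([cv2.resize(t,(384,384),interpolation=2),cv2.resize(ims[140:290,130:380],(400,384))]))
E
```

```text
15.875 [-9.44442182e-02  1.14958904e-01 -1.07078456e-01 -4.78521894e-06
 -1.34925516e+00 -7.81988054e-02] [ 0.50062891 -0.24007941  0.31629449] [ 3.14109761e+00 -3.41089320e-05 -1.74344039e+00]
1
handle [(0.94, [0.498, -0.242, 0.202])]
soy_jar [(0.64, [0.514, -0.154, 0.042])]
sugar_jar [(0.85, [0.484, -0.33, 0.043])]
turntable [(0.61, [0.499, -0.241, 0.029])]
212 [ 0.50056937 -0.24333239  0.20704702] [ 0.48726651 -0.28040246  0.19012635] [ 0.50979054 -0.20001165  0.21498781]
-99.75192565872298
[array([0.49034229, 0.23611268, 0.03459916])]
in bin z [0.00291063 0.03476845 0.05079727 0.06126299 0.09295918]
```

View pics/c4.png

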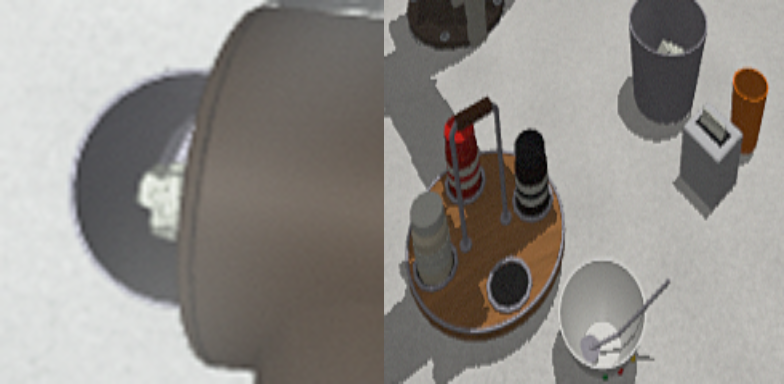

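Call:
drive_tool(targets=[[-0.06, -0.02, -1, 0, 0, 0], [0, 0, -1, 0, 0, 0], [0, 0, -0.7, 0, 0, 0], [0, 0, -0.55, 0, 0, 0], [0, 0, 0, 0, 0, 0]])

```text
t: 16.95
eef_pos: [0.4972, -0.2404, 0.1851]
ee_rot: [3.138, 0.0, -1.739]
force: [-0.1, -0.6, 0.1]
width: 0.0833
```

Call:
drive_tool(targets=[[0, 0, 0, 0, 0, 0], [0, 0, 0, 0, 0, 0], [0, 0, 0, 0, 0, 0], [0, 0, 0, 0, 0, 0], [0, 0, 0, 0, 0, 0]], claw=0, newtons=10)

```text
t: 17.58
eef_pos: [0.4982, -0.2407, 0.1867]
ee_rot: [-3.141, 0.0, -1.74]
force: [0.4, 0.6, -0.6]
width: 0.039
```

Call:
drive_tool(targets=[[0, 0, 0, 0, 0, 0], [0, 0, 0, 0, 0, 0], [0, 0, 0, 0, 0, 0], [0, 0, 0, 0, 0, 0]])

```text
t: 18.08
eef_pos: [0.4971, -0.2406, 0.1864]
ee_rot: [3.14, 0.0, -1.74]
force: [-5.0, 1.8, 4.0]
width: 0.0175
```

Call:
drive_tool(targets=[[0, 0, 0, 0, 0, -0.15], [0, 0, 0, 0, 0, -0.3], [0, 0, 0, 0, 0, -0.45], [0, 0, 0, 0, 0, -0.5], [0, 0, 0, 0, 0, -0.5]], newtons=20)

```text
t: 18.7
eef_pos: [0.497, -0.2405, 0.1864]
ee_rot: [3.139, -0.0, -1.94]
force: [-5.5, 2.0, 4.5]
width: 0.0169
```

Call:
drive_tool(targets=[[0, 0, 0, 0, 0, -0.6], [0, 0, 0, 0, 0, -0.6], [0, 0, 0, 0, 0, -0.6], [0, 0, 0, 0, 0, -0.6], [0, 0, 0, 0, 0, -0.6]])

```text
t: 19.32
eef_pos: [0.4967, -0.2404, 0.1864]
ee_rot: [3.139, -0.001, -2.255]
force: [-7.1, 2.9, 3.5]
width: 0.0174
```

Call:
drive_tool(targets=[[-0.02, 0.01, 0, 0, 0, -0.6], [0, 0, 0, 0, 0, -0.6], [0, 0, 0, 0, 0, -0.6], [0, 0, 0, 0, 0, -0.6], [0, 0, 0, 0, 0, -0.6]])

```text
t: 19.95
eef_pos: [0.4965, -0.2401, 0.1864]
ee_rot: [3.14, -0.001, -2.569]
force: [-4.8, 2.3, 3.8]
width: 0.0174
```

Call:
drive_tool(targets=[[0, 0, 0, 0, 0, -0.6], [0, 0, 0, 0, 0, -0.6], [0, 0, 0, 0, 0, -0.6], [0, 0, 0, 0, 0, -0.6], [0, 0, 0, 0, 0, -0.6]])

```text
t: 20.58
eef_pos: [0.4964, -0.2399, 0.1864]
ee_rot: [3.14, -0.002, -2.883]
force: [-4.9, 4.9, 4.3]
width: 0.0172
```

Call:
drive_tool(targets=[[0, 0, 0, 0, 0, -0.6], [0, 0, 0, 0, 0, -0.6], [0, 0, 0, 0, 0, -0.6], [0, 0, 0, 0, 0, -0.6], [0, 0, 0, 0, 0, -0.6]])

```text
t: 21.2
eef_pos: [0.4963, -0.2396, 0.1864]
ee_rot: [3.14, -0.002, 3.086]
force: [-5.7, 6.1, 4.7]
width: 0.0175
```

Call:
drive_tool(targets=[[0, 0, 0, 0, 0, -0.6], [0, 0, 0, 0, 0, -0.6], [0, 0, 0, 0, 0, -0.6], [0, 0, 0, 0, 0, -0.6], [0, 0, 0, 0, 0, -0.6]])

```text
t: 21.82
eef_pos: [0.4964, -0.2393, 0.1864]
ee_rot: [3.141, -0.002, 2.772]
force: [-6.3, 7.8, 4.7]
width: 0.0178
```

Call:
drive_tool(targets=[[0, 0, 0, 0, 0, -0.6], [0, 0, 0, 0, 0, -0.6], [0, 0, 0, 0, 0, -0.6], [0, 0, 0, 0, 0, -0.6], [0, 0, 0, 0, 0, -0.6]])

```text
t: 22.45
eef_pos: [0.4966, -0.2391, 0.1864]
ee_rot: [3.141, -0.002, 2.458]
force: [-5.6, 7.8, 4.4]
width: 0.0173
```

Call:
drive_tool(targets=[[0, 0, 0, 0, 0, -0.6], [0, 0, 0, 0, 0, -0.6], [0, 0, 0, 0, 0, -0.6], [0, 0, 0, 0, 0, -0.5], [0, 0, 0, 0, 0, -0.4]])

```text
t: 23.08
eef_pos: [0.4968, -0.2389, 0.1864]
ee_rot: [3.141, -0.002, 2.175]
force: [-4.8, 8.7, 5.0]
width: 0.0173
```

Call:
drive_tool(targets=[[0, 0, 0, 0, 0, -0.4], [0, 0, 0, 0, 0, -0.4], [0, 0, 0, 0, 0, -0.3], [0, 0, 0, 0, 0, -0.15], [0, 0, 0, 0, 0, 0]])

```text
t: 23.7
eef_pos: [0.4969, -0.2388, 0.1864]
ee_rot: [3.141, -0.002, 2.046]
force: [-3.7, 9.0, 5.4]
width: 0.0175
```

```bash
cat > m.py <<'E'
from h import *
s=arm.get_state(); print(s["t"],np.round(s["q"],3),np.round(s["eef_pos"],4),np.degrees(s["ee_rot"]),np.round(s["force"],1),np.round(s["moment"],2),s["width"])
A=[];B=[];J={n:[] for n in("chilli_jar","soy_jar","sugar_jar")}
for cam in("scene","top","wrist"):
    im,d,c=shot(cam,cam+"_m")
    for n in["turntable","handle","bowl",*J]:
        for r in arm.landmark_of(n,cam)[:2]:
            p=w(cam,r["point"],c); print(cam,n,round(r["score"],2),np.round(p,4))
    if cam=="wrist": continue
    P,(v,u)=cloud(d,fix(c))
    def ls(Q):
        M=np.c_[2*Q,np.ones(len(Q))]; x=np.linalg.lstsq(M,(Q**2).sum(1),rcond=None)[0]; return x[:2],np.sqrt(x[2]+x[:2]@x[:2])
    k=(P[:,2]>.052)&(P[:,2]<.064)&(abs(np.hypot(P[:,0]-.721,P[:,1]+.174)-.065)<.008); print(cam,"bowl fit",ls(P[k][:,:2]),k.sum())
    k=(abs(P[:,2]-.044)<.004)&(abs(np.hypot(P[:,0]-.497,P[:,1]+.241)-.133)<.006);print(cam,"board fit",ls(P[k][:,:2]),k.sum())
    hsv=cv2.cvtColor(im,cv2.COLOR_RGB2HSV)[v,u]
    k=(abs(P[:,2]-.126)<.004)&((hsv[:,0]<8)|(hsv[:,0]>172))&(hsv[:,1]>120)
    if k.sum()>20: print("red lid",cv2.minEnclosingCircle(P[k][:,:2].astype(np.float32)),k.sum())
E
python3 m.py
```

```text
23.7 [-9.400e-02  1.880e-01 -3.190e-01 -2.000e-03 -1.065e+00 -2.571e+00] [ 0.4969 -0.2388  0.1864] [ 1.79982587e+02 -1.28999509e-01  1.17216844e+02] [-3.7  9.   5.4] [3.3  1.37 0.01] 0.017541018045165568
scene turntable 0.57 [ 0.4958 -0.2418  0.0259]
scene handle 0.61 [ 0.5011 -0.2419  0.2048]
scene handle 0.43 [0.5002 0.2132 0.008 ]
scene bowl 0.69 [ 0.7195 -0.1714  0.006 ]
scene bowl 0.57 [0.6749 0.2568 0.003 ]
scene chilli_jar 0.63 [ 0.5748 -0.1958  0.0396]
scene sugar_jar 0.98 [ 0.4528 -0.1612  0.0446]
scene sugar_jar 0.72 [ 5.246e-01 -4.978e-01 -4.000e-04]
scene bowl fit (array([ 0.71944758, -0.17640324]), np.float64(0.06398632242213097)) 455
scene board fit (array([ 0.49790355, -0.24105754]), np.float64(0.1311279830751141)) 644
red lid ((0.5614283084869385, -0.26043957471847534), 0.08749818801879883) 241
top turntable 0.48 [0.4894 0.2367 0.0338]
top handle 0.34 [0.5028 0.2053 0.0071]
top bowl 0.9 [ 0.7223 -0.1739  0.0022]
top bowl 0.52 [0.5041 0.2096 0.0055]
top chilli_jar 0.56 [ 0.5784 -0.1967  0.046 ]
top soy_jar 0.47 [ 0.541  -0.3194  0.0428]
top sugar_jar 0.7 [ 0.5273 -0.4965 -0.0028]
top bowl fit (array([ 0.71868335, -0.17580633]), np.float64(0.06350198569482239)) 383
top board fit (array([ 0.49704791, -0.24096857]), np.float64(0.13066925335964497)) 323
red lid ((0.5822690725326538, -0.1971987783908844), 0.02469582110643387) 109
wrist turntable 0.61 [ 0.4951 -0.2381  0.0306]
wrist handle 0.6 [ 0.4955 -0.2434  0.2016]
wrist bowl 0.58 [ 0.7192 -0.1761 -0.0027]
wrist chilli_jar 0.58 [ 0.5749 -0.1969  0.044 ]
wrist sugar_jar 0.65 [ 0.4551 -0.16    0.0435]
```

Call:
drive_tool(targets=[[-0.01, 0.02, 0.01, 0, 0, -0.2], [0, 0.01, 0.01, 0, 0, -0.4], [0, 0, 0, 0, 0, -0.5], [0, 0, 0, 0, 0, -0.4], [0, 0, 0, 0, 0, -0.2]])

```text
t: 25.38
eef_pos: [0.497, -0.2387, 0.1865]
ee_rot: [-3.141, -0.001, 1.867]
force: [0.5, 2.6, -7.0]
width: 0.0173
```

```bash
cat >> m.py <<'E'
    m=(P[:,2]>.07)&(P[:,2]<.125)
    k=(P[:,2]>.19)&(P[:,2]<.216)&(np.hypot(P[:,0]-.497,P[:,1]+.241)<.042)
    # uprights between jar tops and grip
    k=(P[:,2]>.135)&(P[:,2]<.18)&(abs(np.hypot(P[:,0]-.497,P[:,1]+.241)-.037)<.012); Q=P[k]-[.4975,-.241,0]
    a=np.degrees(np.arctan2(Q[:,1],Q[:,0])); print("uprights",[(np.median(a[h]),h.sum()) for h in(a>0,a<0)])
    for lo,hi,name in((0,.6,"front jar"),):
        k=(P[:,2]>.06)&(P[:,2]<.13)&(np.hypot(P[:,0]-.583,P[:,1]+.215)<.045); print("jarpts",k.sum(),P[k].min(0),P[k].max(0))
E
python3 m.py; python3 - <<'E'
import cv2,numpy as np
a=cv2.imread('pics/top_m.png')[110:290,230:400];b=cv2.imread('pics/scene_m.png')[130:310,120:330]
cv2.imwrite('pics/m5.png',np.hstack([cv2.resize(a,(380,400)),cv2.resize(b,(420,400))]))
E
```

```text
25.375 [-9.300e-02  1.870e-01 -3.200e-01 -1.000e-03 -1.064e+00 -2.752e+00] [ 0.497  -0.2387  0.1865] [-1.79994072e+02 -4.77997079e-02  1.06963648e+02] [ 0.5  2.6 -7. ] [ 0.67 -0.57  0.11] 0.017255232183215247
scene turntable 0.95 [ 0.4951 -0.2435  0.0271]
scene bowl 0.77 [ 0.7205 -0.171   0.007 ]
scene chilli_jar 0.96 [ 0.5808 -0.2135  0.044 ]
scene chilli_jar 0.31 [ 0.7178 -0.1724  0.0059]
scene soy_jar 0.63 [ 0.5178 -0.323   0.0433]
scene sugar_jar 0.82 [ 0.4676 -0.1553  0.0463]
scene sugar_jar 0.82 [ 0.5244 -0.4998  0.0017]
scene bowl fit (array([ 0.71941391, -0.17625475]), np.float64(0.06389715039449566)) 460
scene board fit (array([ 0.49789108, -0.2409655 ]), np.float64(0.131068253103835)) 606
red lid ((0.5625768899917603, -0.2566130757331848), 0.07202676683664322) 247
uprights [(np.float64(103.77797078322735), np.int64(34)), (np.float64(-69.98840822631689), np.int64(47))]
jarpts 638 [ 0.55867813 -0.24274254  0.0601195 ] [ 0.61247916 -0.18818222  0.12953918]
top bowl 0.71 [ 0.717  -0.1742 -0.0014]
top chilli_jar 0.43 [ 0.587  -0.2119  0.0441]
top sugar_jar 0.82 [ 5.240e-01 -5.003e-01  5.000e-04]
top sugar_jar 0.74 [0.6747 0.145  0.001 ]
top bowl fit (array([ 0.71865927, -0.17589279]), np.float64(0.06338755321844472)) 386
top board fit (array([ 0.49705304, -0.24112764]), np.float64(0.13054605238884817)) 287
red lid ((0.5899995565414429, -0.21057648956775665), 0.023438971489667892) 76
uprights [(np.float64(nan), np.int64(0)), (np.float64(nan), np.int64(0))]
jarpts 131 [ 0.56578784 -0.23067459  0.06212147] [ 0.61119648 -0.18616185  0.12993491]
wrist turntable 0.8 [ 0.4993 -0.2383  0.0278]
wrist handle 0.96 [ 0.4984 -0.2436  0.1996]
wrist bowl 0.83 [ 7.224e-01 -1.753e-01  3.000e-04]
wrist chilli_jar 0.78 [ 0.5796 -0.2108  0.0441]
wrist sugar_jar 0.95 [ 0.4713 -0.1527  0.0424]
  return _methods._mean(a, axis=axis, dtype=dtype,
  ret = ret.dtype.type(ret / rcount)
```

View pics/m5.png

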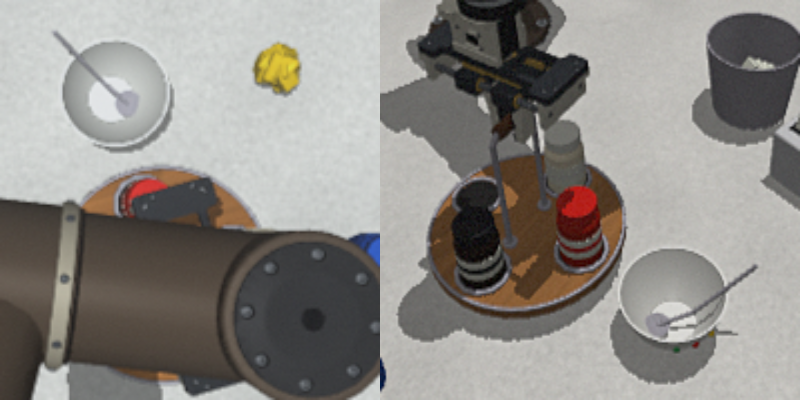

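```bash
cat > f.py <<'E'
from h import *
from scipy.optimize import least_squares
def outer(Q,c0,r=None):
    c=np.array(c0,float)
    for _ in range(5):
        D=Q-c; a=np.arctan2(D[:,1],D[:,0]); R=np.hypot(*D.T); b=((a+np.pi)/np.radians(10)).astype(int)
        E=np.array([Q[b==i][np.argmax(R[b==i])] for i in np.unique(b) if (b==i).sum()])
        f=least_squares(lambda x:np.hypot(*(E-x[:2]).T)-(r or x[2]),[*c,.06],loss="soft_l1",f_scale=.001); c=f.x[:2]
    return np.round(f.x,4),len(E)
for cam in("scene","top"):
    im,d,c=shot(cam,cam+"_f"); P,(v,u)=cloud(d,fix(c)); xy=P[:,:2]; z=P[:,2]
    near=lambda p,r:np.hypot(*(xy-p).T)<r
    k=(abs(z-.060)<.004)&near([.7205,-.175],.073); print(cam,"bowl",outer(xy[k],[.72,-.175]))
    k=(abs(z-.044)<.004)&near([.4975,-.241],.139); print(cam,"board",outer(xy[k],[.4975,-.241]))
    k=(z>.055)&(z<.08)&near([.583,-.214],.042)
    Q=xy[k]; f=least_squares(lambda x:np.hypot(*(Q-x[:2]).T)-x[2],[.583,-.214,.028],loss="soft_l1",f_scale=.001); print(cam,"jar side",f.x,k.sum())
    hsv=cv2.cvtColor(im,cv2.COLOR_RGB2HSV)[v,u]
    k=(z>.122)&(z<.131)&near([.583,-.214],.04)&((hsv[:,0]<8)|(hsv[:,0]>172)); 
    if k.sum(): print("lid",outer(xy[k],[.583,-.214],.0255),cv2.minEnclosingCircle(xy[k].astype(np.float32)),xy[k].mean(0),k.sum())
E
python3 f.py
```

```text
scene bowl (array([ 0.7182, -0.1755,  0.067 ]), 36)
scene board (array([ 0.4979, -0.2408,  0.1341]), 36)
scene jar side [ 0.58270437 -0.2136018   0.02809421] 143
lid (array([ 0.5834, -0.2141,  0.06  ]), 36) ((0.582995593547821, -0.21399541199207306), 0.026024919003248215) [ 0.58517549 -0.21552834] 249
top bowl (array([ 0.7191, -0.1763,  0.0668]), 36)
top board (array([ 0.4971, -0.2411,  0.1339]), 18)
top jar side [ 0.58308308 -0.21515133  0.0289742 ] 7
lid (array([ 0.582, -0.215,  0.06 ]), 17) ((0.5838132500648499, -0.21347562968730927), 0.024985937401652336) [ 0.59729573 -0.20830319] 85
```

Call:
drive_tool(targets=[[0, 0.005, -0.01, 0, 0, -0.06], [0, 0, 0, 0, 0, -0.06], [0, 0, 0, 0, 0, 0], [0, 0, 0, 0, 0, 0], [0, 0, 0, 0, 0, 0]], newtons=40)

```text
t: 27.15
eef_pos: [0.497, -0.2387, 0.1866]
ee_rot: [3.142, -0.0, 1.855]
force: [5.1, 1.8, -15.4]
width: 0.0171
```

```bash
python3 f.py; python3 -c "
from h import *
s=arm.get_state(); print(s['t'],s['q'][5],np.degrees(s['ee_rot']),s['force'],s['qd'],s['width'])
im,d,c=shot('top','fin')
for n in['napkin','sugar_jar','soy_jar','bowl','tumbler','dispenser','bin']:
    print(n,[(round(r['score'],2),np.round(w('top',r['point'],c),3).tolist()) for r in arm.landmark_of(n,'top')[:2]])
"
```

```text
scene bowl (array([ 0.7185, -0.1756,  0.067 ]), 36)
scene board (array([ 0.4978, -0.2407,  0.1342]), 36)
scene jar side [ 0.58282312 -0.2143296   0.02820228] 142
lid (array([ 0.584 , -0.2153,  0.06  ]), 36) ((0.5842199325561523, -0.21487325429916382), 0.02600366435945034) [ 0.58556301 -0.21616982] 248
top bowl (array([ 0.7191, -0.1761,  0.0668]), 36)
top board (array([ 0.4974, -0.2411,  0.1338]), 18)
top jar side [ 0.58451316 -0.22108687  0.03376231] 4
lid (array([ 0.5822, -0.2154,  0.06  ]), 16) ((0.5877071022987366, -0.21238857507705688), 0.024677816778421402) [ 0.59779893 -0.20892928] 87
27.25 -2.764305661568156 [-1.79994013e+02 -2.47178323e-02  1.06292105e+02] [  5.17877399   2.60033883 -15.86498905] [-0.00098039 -0.0014677  -0.00022877  0.00051259 -0.00036167  0.00123271] 0.016953887920432863
napkin [(0.65, [0.489, 0.237, 0.034]), (0.62, [0.769, -0.383, 0.03])]
sugar_jar [(0.76, [0.525, -0.497, -0.001])]
soy_jar []
bowl [(0.86, [0.72, -0.174, 0.001])]
tumbler [(0.91, [0.678, 0.261, -0.002])]
dispenser [(0.64, [0.673, 0.143, -0.004])]
bin [(0.96, [0.504, 0.207, -0.001])]
```

Call:
drive_tool(targets=[[-0.005, 0, -0.015, 0, 0, -0.04], [0, 0, 0, 0, 0, 0], [0, 0, 0, 0, 0, 0]])

```text
t: 28.02
eef_pos: [0.497, -0.2387, 0.1865]
ee_rot: [3.141, -0.0, 1.851]
force: [4.6, 2.2, -13.0]
width: 0.0165
```

Call:
drive_tool(targets=[[0, 0, 0, 0, 0, 0], [0, 0, 0, 0, 0, 0], [0, 0, 0, 0, 0, 0]])

```text
t: 28.4
eef_pos: [0.497, -0.2387, 0.1865]
ee_rot: [3.141, -0.0, 1.851]
force: [4.2, 2.9, -13.2]
width: 0.0171
```

Call:
drive_tool(targets=[[-0.01, 0.005, -0.03, 0, 0, 0], [0, 0, 0, 0, 0, 0], [0, 0, 0, 0, 0, 0], [0, 0, 0, 0, 0, 0]])

```text
t: 28.9
eef_pos: [0.4971, -0.2388, 0.1865]
ee_rot: [3.14, 0.001, 1.852]
force: [2.1, 3.8, -6.5]
width: 0.0169
```

```bash
python3 f.py; python3 -c "
from h import *
s=arm.get_state(); print(s['t'],np.degrees(s['ee_rot']),s['force'],s['width'])"
```

```text
scene bowl (array([ 0.7183, -0.1755,  0.0669]), 36)
scene board (array([ 0.498 , -0.2408,  0.1341]), 36)
scene jar side [ 0.582931   -0.21461974  0.0282987 ] 139
lid (array([ 0.5842, -0.2155,  0.06  ]), 36) ((0.5838021039962769, -0.2157040387392044), 0.026541078463196754) [ 0.58555167 -0.21641038] 249
top bowl (array([ 0.719 , -0.1761,  0.0668]), 36)
top board (array([ 0.4971, -0.2411,  0.1341]), 17)
top jar side [ 0.58357096 -0.21557323  0.02828572] 10
lid (array([ 0.582 , -0.2157,  0.06  ]), 15) ((0.5889689922332764, -0.21235831081867218), 0.023941464722156525) [ 0.59783471 -0.20922707] 83
29.0 [1.79901381e+02 6.26993336e-02 1.06087046e+02] [ 2.44666992  4.7462177  -6.09375522] 0.016665172909539377
```

View pics/scene_f.png

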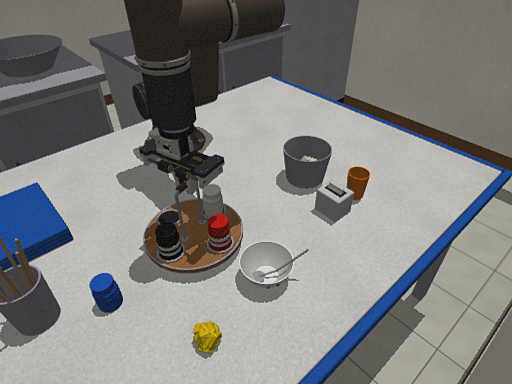

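```bash
python3 -c "
from station import arm
print(arm.job_done())"
```

```text
the job is handed in; nothing more can be done
None
```

The napkin is in the steel bin, the chilli jar faces the bowl, and the gripper is holding the carry handle at 40 N. I handed the job in at about 29 s of robot time.

- **Napkin:** I lifted it out of the empty seat and dropped it in the bin. The last scene picture shows it inside.
- **Carousel:** I turned it about 154° by the handle. The chilli jar measured 17.1° from the scene camera and 16.4° from the top camera. The bowl's direction came out at about 16.5° and 16.3°, so the jar is within about 1° of square (roughly 1 mm).
- **Jars and other items:** All three jars are upright in their seats. In the last checks nothing else on the table, including the yellow and blue look-alikes, had moved beyond measuring error.
- **Handle grip:** Firming the grip to 40 N raised the wrist force to about 16 N. I eased the arm's position slightly and it was about 8 N at the end.

**Detection disagreements:** The networks' jar positions disagreed by up to 5° near the end. I used circle fits to the depth images for the final alignment. With the arm in the way, the top camera saw only a small part of the chilli jar, so its jar figure is the weaker of the two.

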